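# Clip the probe holder onto the pan rim

## Task

Squeeze the sprung probe-holder clamp off its parking fin and clip it onto the near rim of the steel pan, between the two stop lugs, with its probe ring over the inside of the pan. Feel gently for how high the rim has been set, and push the clamp fully home so that its jaws close on the thin wall below the rolled bead; leave it there upright and leave the cap, counter and label roll alone.

Things in the scene. Friction and masses are not known exactly. Their poses are not given: they have to be found in the camera images.
- clip: Dark steel sprung clamp like a big clothes peg, 105 mm tall, 24 mm wide along its y, 90 g; parked jaws down, handles up. Origin: centre of the hinge barrel (radius 8 mm, along y). x: from the loose half to the half with the probe ring; z: up when clipped. The frame belongs to the ring half: squeezed fully, both halves swing equally and the frame leans 0.26 rad while the middle plane stays upright.
- clip_grip (a point): Middle plane of the clip, 50 mm above the hinge: the place to squeeze, along x. The handles form a V, at rest 54 mm over their outer faces here, 62 mm at the top (66 mm above the hinge). Squeezed to the stop, the faces are parallel and 28 mm apart and the jaws fully open: 8 N needed, use 15 to 30 N. Keep fingertips 15 mm or more above the hinge. This point belongs to the ring half and leans with it.
- clip_pads (a point): Point midway between the closed jaw pads, 30 mm below the hinge. The pads reach from 25 to 35 mm below the hinge; 4 mm apart at rest, about 19 mm when fully open. Between the pads and the barrel's underside (8 mm below the hinge) is a hollow 17 mm high and 18 mm or more wide that takes the rim's bead. Belongs to the ring half and leans with it.
- clip_ring (a point): Centre of the probe ring (horizontal wire ring, 28 mm over all, 6 mm wire), on +x of the clip, 33 mm from the hinge and level with it.
- clip_jaw (a joint): Hinge of the loose half. 0: jaws closed on a 4 mm thick wall, as at the start on the fin and as wanted on the pan; grows as the jaws open, 0.52 rad at the stop; about 0.15 or more if the jaws bite the rolled bead instead; -0.07 shut on nothing. Sprung shut (about 5 N at the pads).
- park: Fixed parking stand: aluminium foot 70 x 80 x 12 mm, upright steel fin 4 mm thick, 50 mm long along its y, top 60 mm above the worktop. Origin: centre of the foot's underside. The clip starts over the middle of the fin with the same yaw, its barrel resting on the fin's top edge (hinge 68 mm above the worktop).
- stand: Fixed grey stand, foot 150 x 130 mm, whose column carries an open steel pan (140 mm along x, 190 mm along y, 60 mm deep) centred over it. Origin: centre of the foot's underside at worktop height; -x is the near side. The column is locked at a height that is not measured: the rim's top may be anywhere from 130 to 170 mm above the worktop and has to be felt for (or seen).
- near_wall (a point): Point at worktop height straight below the place for the clamp, 70 mm to -x of the stand's origin: middle plane of the pan's near wall (runs along the stand's y), midway between two lugs on the rim (at y = -32 and +32 mm, 7 mm wide, 8 mm high). The wall is 4 mm thick; its rim is a bead 10 mm thick and high. Home, the barrel rests on the bead; the pads clear its underside only in the last 6 mm of travel.
- cap: Bystander: gold jar cap 64 mm across, 10 mm high, lying near the front edge. Origin under its centre.
- counter: Bystander: small round tally counter, 44 x 51 x 30 mm. Origin under its centre.
- label_roll: Bystander: white label roll 66 mm across, 39 mm high. Origin under its centre.
Not all that is in view belongs to the job. There is more than one size of the clip; the job needs the smaller.

How it is judged:
On the way:
1. the clamp is off its fin, held clear of the parking stand (distance between clip and park above 0.11 m and contact force between clip and park below 0.05 N and contact force between clip and the fingers above 2 N), for 0.2 s.
At the end, for the whole second after the job is handed in: The clamp sits on the pan's near wall between the lugs (hinge within 9 mm of the wall's middle plane and 18 mm of the midpoint between the lugs), upright within 0.2 rad, ring over the inside of the pan, its jaws closed on the wall below the bead (jaw joint between -0.05 and 0.07 rad), at rest (value of joint clip_jaw between -0.05 and 0.07 rad and contact force between clip and stand above 0.3 N and x of clip in the frame of stand between -0.079 and -0.061 m and y of clip in the frame of stand between -0.018 and 0.018 m and z of clip in the frame of stand above 0.13 m and x of clip_ring in the frame of stand above -0.05 m and angle between clip's own z axis and vertical below 0.2 rad and linear speed of clip below 0.02 m/s); the robot touches nothing.
It fails at once if the clamp is rammed against the pan or stand (over 45 N) (contact force between clip and stand above 45 N).
It fails at once if the cap, counter or label roll is shifted more than 30 mm (distance of any of cap, counter, label_roll from where it was at the start of the episode above 0.03 m).
It also fails if it takes over 42 s, if anything falls off the work surface, if the arm or the gripper's body presses on something with over 40 N, if the wrist force passes 120 N, or if a joint passes its speed limit or range.

## Robot

A 7-joint arm with a two-finger parallel gripper is mounted at the origin on a cart in front of the work surface, level with it; the furniture and walls round the work are solid. World frame = base frame: x ahead of the robot, y to its left, z up, the work surface at z = 0. Lengths are in m, angles in rad, forces in N, time in s.
With the tool pointing down it reaches from about 0.4 to 0.9 m from the base axis. Payload 5.6 kg.
Tool frame: the origin (TCP) lies midway between the tips of the shut fingers; the grasp point (between the pads) lies 19 mm behind it (arm.pinch_z is the distance from the TCP to the grasp point, in m); z points along the fingers, y is the line along which they close (so a half turn about z gives the same grasp; the last joint's range is limited). The gripper opens to 92 mm and grips with 3 to 60 N. Pads are 20 mm wide; open, the fingers measure 128 mm over their backs; the gripper's body (75 mm by 189 mm) begins 69 mm behind the grasp point.
Start: joints at [-1.386, 0.468, -0.012, 1.603, 0.006, 1.071, -0.056], TCP at [0.147, 0.633, 0.215] pointing down, gripper open.
Joint ranges: [-2.53, 2.53], [-0.31, 2.02], [-1.57, 1.55], [0.28, 2.44], [-1.29, 4.43], [0.15, 1.84], [-2.92, 2.92]. Speed limits (rad/s): [2.57, 2.57, 3.14, 3.14, 3.14, 3.14, 3.14].

## Interface

Orientations are given as a rotation vector (axis times angle).
In Python, from bench import arm gives the robot as it stands.
- The arm moves only by the tool drive_tool, never from a script. Its argument "targets" is a list of rows, each a list of 5 numbers: the closure, from -1 (fully open) to 1 (shut), then the shift along the tool's x, y, z in cm, then the turn about the tool's z in rad. In form: [[claw, dx, dy, dz, twist], ...]. A call has 1 to 20 rows; each row is the pose to reach, as a shift and turn from the pose commanded when the call began, along the tool's axes at that moment; what a row does not reach only later rows make up. A row lasts 1/8 s, in which the tool goes at most 62.5 mm and 10.7 degrees, less where a joint would pass 70% of its speed; a pose out of reach is approached as far as the arm can. A call with a gripper value outside its range is refused whole. The fingers move at their own pace and stop on an object; "squeeze" is the grip in N (left out, the last holds). Time passes only in rows, so rows that repeat a pose let the fingers close. It gives the time, the measured TCP pose, the force, the opening and the grip force at its end, in the units of the state.
- arm.read_state(): the state, without advancing time (a new reading comes with each control period).
- arm.read_camera(name): name is "scene" or "top" or "wrist"; returns the picture (400x640x3 uint8, red, green, blue); there is no depth.
- arm.camera_model(name): a dict with "mtx" (3x3 intrinsics, pixels), "R" (3x3) and "t" (3): a world point X has camera coordinates R X + t. Camera axes: x right, y down, z forward; pixel columns grow to the right and rows downward; lengths in m; the calibration is good to about 2 mm. The wrist camera is an equidistant fisheye: a pixel r from the principal point sees the ray r / f radians off the axis. A picture is of the moment at which its call begins: read the wrist's pose just before it. camera_model takes no time and is no camera call; for the wrist camera it gives the pose at the moment of the call.
- arm.hand_in(): hands the job in; it is judged then, once.
Trained networks look in the newest picture that a camera, given by its name, has taken for a name from the list of things; names that differ only in an ending like _2 or _b are one class to them, and where a whole thing is asked for, a point or a joint stands for the part that bears it (a point fixed in the world has none). Each returns a list of dicts, best first, with "score" (0 to 1); they miss things now and then, are a little off and sometimes report something else, mostly with a low value. They report only what shows in the picture. A call takes as long as a camera call. They do not tell look-alikes from the thing itself.
- arm.recognise(camera, label): "pixel" ([column, row] in pixels, amid what is visible of it).
The state is a dict: "clock": time; "qpos": joint angles; "joint_velocities": joint speeds; "joint_torque": joint torques, N m; "position": TCP position; "ee_rot": TCP orientation; "ft_force": force on the tool from outside, world axes, zero at the start; "ft_torque": the same for the moment, N m; "width": finger opening in m; "finger_force": force on a finger pad.
Only numpy, scipy, OpenCV 4.12 (cv2) and the standard library are available. Lean on these libraries where they do the work, as an engineer would, in place of code of your own. Each camera call takes 0.05 s, during which the arm holds its last target. There are 200 camera calls.

## Working session

There is one attempt and no reset: what is moved stays moved. The work goes in short steps, Python scripts to look and compute and a tool call to move; the robot and the scene stay as the last step left them, time stands still between calls to the robot, and variables do not carry over. Pictures are saved under pics/ and viewed, at most 10 in all, crops included, and the job is handed in when it is done.

Besides the shell and the picture viewer there is one more tool, called after ">>>" as name(argument=value, ...), one argument or row to a line, values as JSON. drive_tool: Moves the arm, as the interface text tells. Its arguments: {"type":"object","properties":{"targets":{"type":"array","items":{"type":"array","items":{"type":"number"}}},"squeeze":{"type":"number"}},"required":["targets"]}

```bash
mkdir -p pics; ls; python3 - <<'E'
from bench import arm
import cv2,numpy as np
s=arm.read_state(); print({k:np.round(s[k],3) for k in ['clock','position','ee_rot','width','ft_force']}, arm.pinch_z)
for c in ['scene','top','wrist']:
    im=arm.read_camera(c); cv2.imwrite(f'pics/{c}0.png',im[...,::-1])
    m=arm.camera_model(c); print(c,np.round(m['mtx'],1).tolist(),np.round(m['R'],4).tolist(),np.round(m['t'],4).tolist())
    for l in ['clip','park','stand','near_wall','clip_grip','cap','counter','label_roll']:
        try: print(c,l,[(np.round(d['pixel']).tolist(),round(d['score'],2)) for d in arm.recognise(c,l)][:4])
        except Exception as e: print(l,e)
a=cv2.imread('pics/scene0.png');b=cv2.imread('pics/top0.png')
E
```

```text
pics
{'clock': np.float64(0.0), 'position': array([0.147, 0.633, 0.214]), 'ee_rot': array([-3.570e-01, -3.121e+00,  3.000e-03]), 'width': np.float64(0.092), 'ft_force': array([ 0.627, -0.227, -1.354])} 0.0187
scene [[483.3, 0.0, 323.4], [0.0, 483.3, 203.3], [0.0, 0.0, 1.0]] [[-0.6597, -0.7513, -0.0197], [-0.4081, 0.3802, -0.83], [0.631, -0.5395, -0.5574]] [0.3847, 0.3018, 0.6529]
scene clip [([324.0, 205.0], 0.78), ([394.0, 178.0], 0.57)]
scene park [([394.0, 175.0], 0.61), ([394.0, 210.0], 0.6)]
scene stand [([252.0, 242.0], 0.76)]
scene near_wall [([250.0, 243.0], 0.65)]
scene clip_grip [([328.0, 212.0], 0.79), ([392.0, 177.0], 0.57)]
scene cap [([369.0, 283.0], 0.88), ([251.0, 239.0], 0.47)]
scene counter [([404.0, 260.0], 0.79)]
scene label_roll [([401.0, 187.0], 0.57)]
top [[404.4, 0.0, 319.3], [0.0, 404.4, 198.2], [0.0, 0.0, 1.0]] [[0.0028, -1.0, -0.0082], [-0.9919, -0.0017, -0.1273], [0.1273, 0.0085, -0.9918]] [0.0038, 0.5837, 1.0079]
top clip [([392.0, 214.0], 0.63), ([323.0, 194.0], 0.63)]
top park [([379.0, 222.0], 0.75), ([390.0, 214.0], 0.36)]
top stand [([242.0, 204.0], 0.76)]
top near_wall [([243.0, 199.0], 0.91)]
top clip_grip [([324.0, 194.0], 0.91), ([392.0, 213.0], 0.84)]
top cap [([303.0, 264.0], 0.92)]
top counter [([344.0, 262.0], 0.48)]
top label_roll [([315.0, 133.0], 0.97), ([241.0, 201.0], 0.65)]
wrist [[309.7, 0.0, 318.2], [0.0, 309.7, 201.8], [0.0, 0.0, 1.0]] [[0.226, 0.9741, -0.0006], [0.947, -0.2196, 0.2346], [0.2284, -0.0536, -0.9721]] [-0.6501, -0.0258, 0.3891]
wrist clip []
wrist park []
wrist stand []
wrist near_wall []
wrist clip_grip []
wrist cap []
wrist counter []
wrist label_roll []
```

View pics/scene0.png

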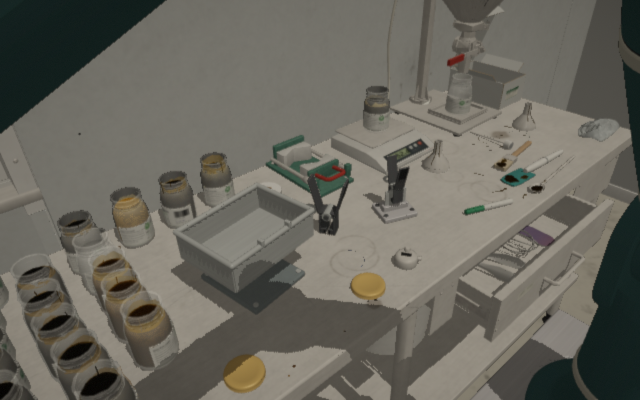

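View pics/top0.png

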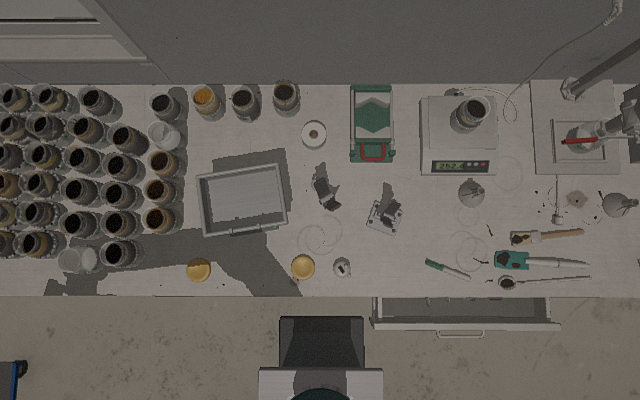

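The scene view shows a clip on an aluminium foot at about (394,185), a second dark clip at (325,205), the pan at (248,235), the counter at (404,259) and the cap at (369,284). In the top view the same things are at (385,214), (325,192) and (243,200). I'll zoom in to tell the two clips apart.

```bash
python3 - <<'E'
import cv2,numpy as np
a=cv2.imread('pics/scene0.png')[145:245,300:430];b=cv2.imread('pics/top0.png')[165:245,295:415];c=cv2.imread('pics/top0.png')[150:245,190:300];d=cv2.imread('pics/scene0.png')[175:295,170:320]
f=lambda i:cv2.resize(i,(400,300),interpolation=cv2.INTER_CUBIC)
cv2.imwrite('pics/z.png',np.vstack([np.hstack([f(a),f(b)]),np.hstack([f(c),f(d)])]))
from bench import arm
s=arm.read_state();print(s['clock'])
E
```

```text
1.35
```

View pics/z.png

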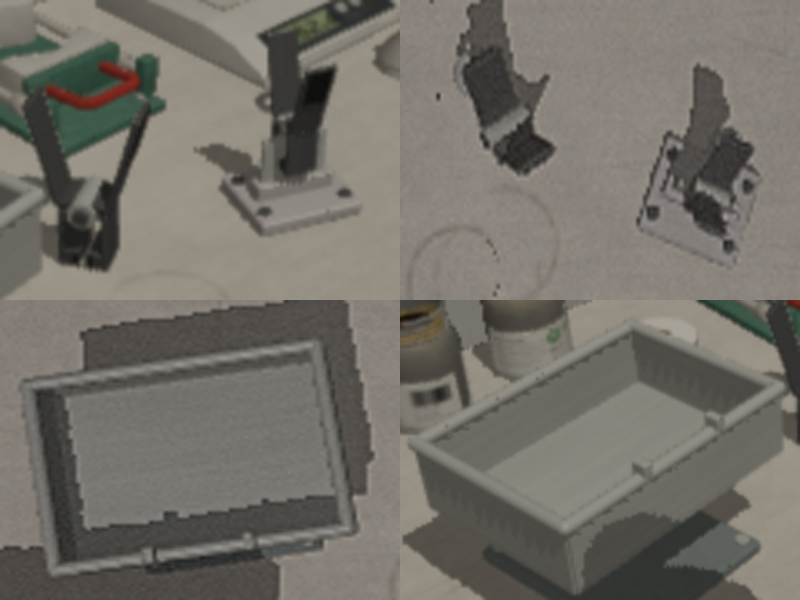

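The parked clip at scene (394,185) is the smaller one and so the target. The other stands without a foot. The pan's two lugs show at scene (261,242) and (288,222), and at top (231,231) and (259,226). Next I triangulate.

```bash
cat > h.py <<'E'
from bench import arm
import numpy as np, cv2
from scipy.spatial.transform import Rotation as Ro
def ray(c,p,m=None):
    m=m or arm.camera_model(c); K,R,t=map(np.array,(m['mtx'],m['R'],m['t']))
    q=np.array([(p[0]-K[0,2])/K[0,0],(p[1]-K[1,2])/K[1,1]])
    if c=='wrist':
        r=np.linalg.norm(q); d=np.array([*(q/r*np.sin(r)),np.cos(r)])
    else: d=np.array([*q,1.])
    d=R.T@d; return -R.T@t, d/np.linalg.norm(d)
def onz(c,p,z,m=None):
    o,d=ray(c,p,m); return o+d*(z-o[2])/d[2]
def tri(rays):
    A=sum(np.eye(3)-np.outer(d,d) for o,d in rays); b=sum((np.eye(3)-np.outer(d,d))@o for o,d in rays)
    return np.linalg.solve(A,b)
def proj(c,X,m=None):
    m=m or arm.camera_model(c); K,R,t=map(np.array,(m['mtx'],m['R'],m['t']))
    x=R@np.asarray(X)+t
    if c=='wrist':
        th=np.arctan2(np.linalg.norm(x[:2]),x[2]); q=x[:2]/np.linalg.norm(x[:2])*th
    else: q=x[:2]/x[2]
    return q*K[0,0]+K[:2,2]
def togo(xyz,yaw):  # tool y axis along yaw (mod pi); grasp point at xyz
    s=arm.read_state(); R=Ro.from_rotvec(s['ee_rot']).as_matrix(); p=np.array(s['position'])
    tcp=np.array(xyz)+[0,0,-arm.pinch_z]
    cur=np.arctan2(R[1,1],R[0,1]); d=(yaw-cur+np.pi/2)%np.pi-np.pi/2
    print('shift cm',np.round(R.T@(tcp-p)*100,2),'twist',round(-d,3),'tooly yaw',round(np.degrees(cur),1),'z axis',np.round(R[:,2],3))
E
python3 - <<'E'
from h import *
L=[tri([ray('top',a),ray('scene',b)]) for a,b in [((231.3,231.4),(261.1,241.8)),((258.8,226.3),(288.5,222.2))]]
print('lugs',np.round(L,4),np.linalg.norm(L[0]-L[1]),(L[0]+L[1])/2)
# pan corners top view + scene (near-left, near-right)
for nm,a,b in [('nl',(204,235),(170+568*.375-150,175+225*.4)),]:
    pass
for p in [(375.4,201),(367,225),(396.4,235.7),(403.9,211)]: print('foot',np.round(onz('top',p,.012),4))
for p in [(204.5,331.5-96),(287.6,222.8),(278.5,164),(197,175)]: print('pan',np.round(onz('top',p,L[0][2]-.008),4))
s=arm.read_state();print(s['clock']);
c=(onz('top',(375.4,201),.012)+onz('top',(396.4,235.7),.012))/2
print('park',c); togo([c[0],c[1],.24],np.radians(-19))
E
```

```text
lugs [[0.4933 0.2073 0.1417]
 [0.5047 0.1435 0.1428]] 0.06482069906458483 [0.49899066 0.17541    0.14228122]
foot [ 0.5799 -0.1428  0.012 ]
foot [ 0.5164 -0.1199  0.012 ]
foot [ 0.4887 -0.1963  0.012 ]
foot [ 0.5535 -0.2174  0.012 ]
pan [0.4836 0.2708 0.1337]
pan [0.5136 0.078  0.1337]
pan [0.6531 0.1014 0.1337]
pan [0.6263 0.2941 0.1337]
1.35
park [ 0.53426331 -0.16952992  0.012     ]
shift cm [-55.87 -69.45  -0.67] twist -1.467 tooly yaw 76.9 z axis [ 0. -0. -1.]
```

>>> drive_tool(
  targets=[
    [-1,-4,-5,0,0.12],
    [-1,-8,-10,0,0.24],
    [-1,-12,-15,0,0.36],
    [-1,-16,-20,0,0.5],
    [-1,-20,-25,0,0.62],
    [-1,-24,-30,0,0.75],
    [-1,-28,-35,0,0.87],
    [-1,-32,-40,0,1.0],
    [-1,-36,-45,0,1.1],
    [-1,-40,-50,0,1.2],
    [-1,-44,-55,0,1.35],
    [-1,-48,-60,0,1.5],
    [-1,-52,-65,0,1.6],
    [-1,-55.9,-69.5,0,1.7],
    [-1,-55.9,-69.5,0,1.7],
    [-1,-55.9,-69.5,0,1.7],
    [-1,-55.9,-69.5,0,1.7],
  ],
)

```text
clock: 3.48
position: [0.5339, -0.168, 0.2143]
ee_rot: [-2.577, -1.794, -0.001]
ft_force: [-0.0, -0.0, 0.5]
width: 0.0921
finger_force: 0.0
```

```bash
python3 - <<'E'
from h import *
togo([.5343,-.1695,.24],np.radians(-20)); print(np.round(arm.read_state()['qpos'],2))
m=arm.camera_model('wrist'); im=arm.read_camera('wrist')
im=im[...,::-1].copy(); cv2.imwrite('pics/w1raw.png',im)
np.save('w1.npy',m,allow_pickle=True)
c=np.array([.5343,-.1695]);y=np.radians(-20);e=np.array([np.cos(y),np.sin(y)]);f=np.array([-e[1],e[0]])
for z,a,b,col in [(.012,.035,.04,(0,0,255)),(.134,.031,.012,(0,255,0))]:
    P=np.array([proj('wrist',[*(c+e*a*i+f*b*j),z],m) for i,j in [(1,1),(1,-1),(-1,-1),(-1,1)]]).astype(int); print(P.tolist())
    cv2.polylines(im,[P],True,col,1)
cv2.imwrite('pics/w1.png',cv2.resize(im[:, :],(800,500)))
E
```

```text
shift cm [-0.12  0.08 -0.7 ] twist -0.005 tooly yaw -20.3 z axis [-0.001  0.002 -1.   ]
[-0.35  0.37  0.75  1.86 -0.3   1.02  0.17]
[[348, 150], [347, 215], [291, 215], [290, 151]]
[[357, 195], [356, 223], [283, 223], [282, 195]]
```

View pics/w1.png

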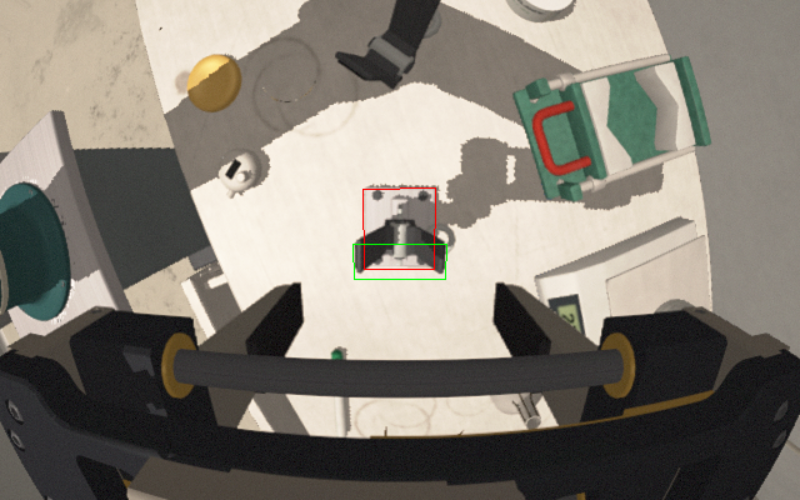

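The wrist view matches the prediction. The handles are at about (355–445, 245), and the ring is on the right at (447,238), which is the +x side at yaw −20°. Descend and squeeze.

>>> drive_tool(
  targets=[
    [-1,0,0,4,0],
    [-1,0,0,8,0],
    [-1,0,0,11,0],
    [-1,0,0,11.5,0],
    [-1,0,0,11.5,0],
    [1,0,0,11.5,0],
    [1,0,0,11.5,0],
    [1,0,0,11.5,0],
    [1,0,0,11.5,0],
    [1,0,0,11.5,0],
    [1,0,0,11.5,0],
    [1,0,0,11.5,0],
  ],
  squeeze=25,
)

```text
clock: 5.03
position: [0.5338, -0.1702, 0.1013]
ee_rot: [-2.579, -1.79, -0.0]
ft_force: [-6.8, 3.1, 17.5]
width: 0.0276
finger_force: 25.0
```

>>> drive_tool(
  targets=[
    [1,0,0,-1,0],
    [1,0,0,-3,0],
    [1,0,0,-6,0],
    [1,0,0,-10,0],
    [1,0,0,-14,0],
    [1,0,0,-17,0],
    [1,0,0,-17,0],
    [1,0,0,-17,0],
  ],
)

```text
clock: 6.02
position: [0.5339, -0.1697, 0.269]
ee_rot: [-2.58, -1.791, 0.001]
ft_force: [0.4, 0.2, -0.9]
width: 0.0274
finger_force: 24.9
```

```bash
python3 - <<'E'
from h import *
a=arm.read_camera('scene')[...,::-1];w=arm.read_camera('wrist')[...,::-1]
z=lambda i:cv2.resize(i,(400,400))
cv2.imwrite('pics/g1.png',np.hstack([cv2.resize(a[60:230,300:470],(400,400)),cv2.resize(w[100:300,220:420],(400,400))]))
s=arm.read_state();print(s['clock'],s['width'],s['ft_force'])
m=np.array([.4990,.1754]); y=np.radians(8.9)
togo([*m,.142-.008+.008+.05+.05],y)
E
```

```text
6.125 0.027641280117942653 [-0.0348823   0.35214181 -0.01948507]
shift cm [ 31.13 -15.3    4.53] twist -0.513 tooly yaw -20.5 z axis [-0.002  0.    -1.   ]
```

View pics/g1.png

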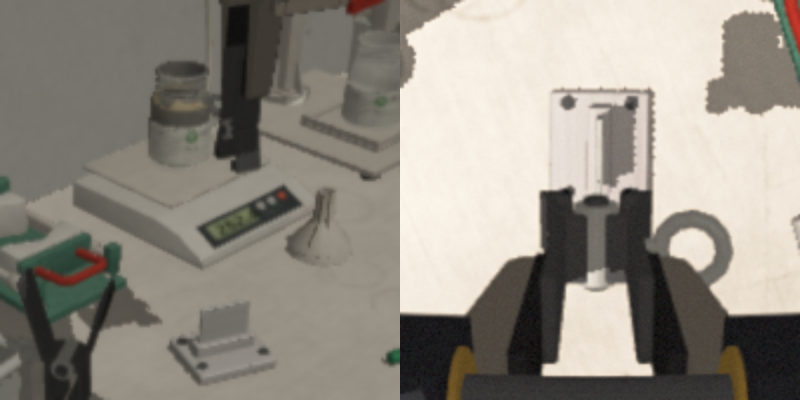

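```bash
python3 - <<'E'
from h import *
s=arm.read_state();R=Ro.from_rotvec(s['ee_rot']).as_matrix();p=np.array(s['position']);m=arm.camera_model('wrist')
# raw px from crop: u=220+(U-400)/2, v=100+V/2
for nm,z,pts in [('barrelends',.033,[(613,205),(597,288)]),('ring',.033,[(692,250)]),('jawtopfar',.033,[(555,190),(640,190)])]:
    for q in pts:
        X=onz('wrist',(220+(q[0]-400)/2,100+q[1]/2),p[2]-z,m); print(nm,np.round(R.T@(X-p)*1000,1))
for x in (-12,12):print(proj('wrist',p+R@[x/1e3,0,.033],m))
E
```

```text
barrelends [16.4  4.9 33. ]
barrelends [-13.5  -0.4  33. ]
ring [ 0.4 32.4 32.9]
jawtopfar [ 21.6 -14.5  33. ]
jawtopfar [21.6 14.  33. ]
[319.10873041 242.06628173]
[319.13718042 208.87659754]
```

>>> drive_tool(
  targets=[
    [1,4,-2,0,-0.08],
    [1,8,-4,0,-0.16],
    [1,12,-6,0,-0.24],
    [1,17,-8,0,-0.32],
    [1,22,-11,0,-0.4],
    [1,27,-13,0,-0.46],
    [1,31,-15.3,0,-0.513],
    [1,31,-15.3,2,-0.513],
    [1,31,-15.3,4,-0.513],
    [1,31,-15.3,4.2,-0.513],
    [1,31,-15.3,4.2,-0.513],
    [1,31,-15.3,4.2,-0.513],
  ],
)

```text
clock: 7.62
position: [0.4998, 0.1738, 0.2282]
ee_rot: [2.042, 2.387, 0.002]
ft_force: [-0.3, 0.2, -0.8]
width: 0.0275
finger_force: 24.9
```

```bash
python3 - <<'E'
from h import *
m=arm.camera_model('wrist');np.save('w2.npy',m,allow_pickle=True)
w=arm.read_camera('wrist')[...,::-1].copy();a=arm.read_camera('scene')[...,::-1];t=arm.read_camera('top')[...,::-1]
cv2.imwrite('pics/w2raw.png',w);cv2.imwrite('pics/s2raw.png',a)
s=arm.read_state();print(s['clock'],s['width'],s['ft_force'],s['position'])
togo([.499,.1754,.19],np.radians(8.9))
cv2.imwrite('pics/w2.png',np.hstack([cv2.resize(w[90:290,200:440],(480,400),interpolation=cv2.INTER_CUBIC),cv2.resize(a[100:290,180:332],(320,400),interpolation=cv2.INTER_CUBIC)]))
E
```

```text
7.775 0.02708378511196429 [-0.33085349  0.81029967 -1.79041419] [0.49967571 0.17385375 0.22813088]
shift cm [ 0.16 -0.05  5.68] twist 0.0 tooly yaw 8.9 z axis [ 0.001  0.001 -1.   ]
```

View pics/w2.png

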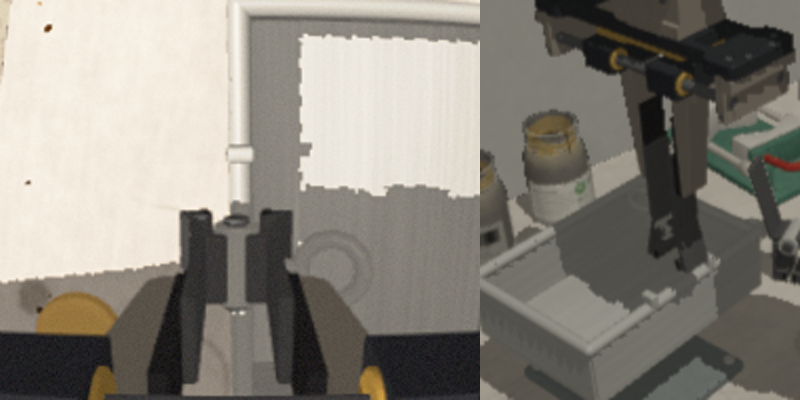

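```bash
python3 - <<'E'
from h import *
m=np.load('w2.npy',allow_pickle=True).item()
p=np.array([.49968,.17385,.22813]);R=Ro.from_rotvec([2.042,2.387,.002]).as_matrix()
px=lambda q:(200+q[0]/2,90+q[1]/2)
for zr in (.130,.138):
  print(zr)
  for n,q,z in [('rim',(238.7,60),zr-.003),('rim',(238.7,100),zr-.003),('rim',(240.5,185),zr-.003),('rim',(242,345),zr-.003),('lug',(240,155),zr+.006),('barrel',(236,225),.195),('ring',(333,270),.195)]:
    X=onz('wrist',px(q),z,m); print(n,np.round(R.T@(X-p)*1000,1),np.round(X,4))
E
```

```text
0.13
rim [ 73.2   0.6 101.2] [0.4891 0.2463 0.127 ]
rim [ 55.7   0.6 101.2] [0.4918 0.2291 0.127 ]
rim [ 18.1   1.4 101.1] [0.4984 0.192  0.127 ]
rim [-59.2   2.3 101.1] [0.5112 0.1158 0.127 ]
lug [32.7  1.2 92.2] [0.4959 0.2064 0.136 ]
barrel [16.5 -0.4 33.1] [0.4967 0.1901 0.195 ]
ring [ 0.5 33.1 33.2] [0.5324 0.1795 0.195 ]
0.138
rim [73.   0.6 93.2] [0.4891 0.2461 0.135 ]
rim [56.   0.6 93.2] [0.4917 0.2294 0.135 ]
rim [19.5  1.4 93.1] [0.4981 0.1934 0.135 ]
rim [-55.5   2.2  93.1] [0.5106 0.1194 0.135 ]
lug [33.7  1.1 84.2] [0.4957 0.2074 0.144 ]
barrel [16.5 -0.4 33.1] [0.4967 0.1901 0.195 ]
ring [ 0.5 33.1 33.2] [0.5324 0.1795 0.195 ]
```

Over the rim: the wall centre shows at about U=241 and the barrel at U=236, so shift about 1.5 mm along tool y. The near lug is at (240,155). Descend gently.

>>> drive_tool(
  targets=[
    [1,0.05,0.15,0,-0.01],
    [1,0.05,0.15,0.8,-0.01],
    [1,0.05,0.15,1.6,-0.01],
    [1,0.05,0.15,2.2,-0.01],
    [1,0.05,0.15,2.2,-0.01],
  ],
)

```text
clock: 8.4
position: [0.5004, 0.1744, 0.2049]
ee_rot: [-2.029, -2.398, 0.002]
ft_force: [0.6, 0.2, -0.9]
width: 0.0276
finger_force: 24.9
```

>>> drive_tool(
  targets=[
    [1,0,0,0.4,0],
    [1,0,0,0.8,0],
    [1,0,0,1.2,0],
    [1,0,0,1.2,0],
  ],
)

```text
clock: 8.9
position: [0.5005, 0.1745, 0.1932]
ee_rot: [-2.03, -2.398, 0.001]
ft_force: [0.5, -0.1, -1.9]
width: 0.0273
finger_force: 24.9
```

>>> drive_tool(
  targets=[
    [1,0,0,0.3,0],
    [1,0,0,0.6,0],
    [1,0,0,0.8,0],
    [1,0,0,0.8,0],
  ],
)

```text
clock: 9.4
position: [0.5007, 0.1745, 0.1854]
ee_rot: [-2.03, -2.398, 0.001]
ft_force: [0.3, 0.3, -0.5]
width: 0.0274
finger_force: 24.9
```

>>> drive_tool(
  targets=[
    [1,0,0,0.2,0],
    [1,0,0,0.4,0],
    [1,0,0,0.5,0],
    [1,0,0,0.5,0],
  ],
)

```text
clock: 9.9
position: [0.5007, 0.1745, 0.1805]
ee_rot: [-2.03, -2.398, 0.0]
ft_force: [-1.1, -1.4, 0.5]
width: 0.0272
finger_force: 24.9
```

>>> drive_tool(
  targets=[
    [1,0,0,0.1,0],
    [1,0,0,0.2,0],
    [1,0,0,0.2,0],
  ],
)

```text
clock: 10.28
position: [0.5009, 0.1746, 0.1788]
ee_rot: [-2.03, -2.398, -0.0]
ft_force: [-0.5, -0.9, 1.3]
width: 0.027
finger_force: 24.9
```

>>> drive_tool(
  targets=[
    [1,0,0,0.1,0],
    [1,0,0,0.2,0],
    [1,0,0,0.2,0],
  ],
)

```text
clock: 10.65
position: [0.5011, 0.1746, 0.1785]
ee_rot: [-2.029, -2.397, -0.002]
ft_force: [-4.7, -1.4, 15.3]
width: 0.0276
finger_force: 25.0
```

Contact at a hinge height of about 0.145 m puts the rim at about 0.137 m, which agrees with the vision estimate. The barrel is seated, so release while pressing lightly.

>>> drive_tool(
  targets=[
    [0.3,0,0,0,0],
    [0,0,0,0,0],
    [-0.3,0,0,0,0],
    [-0.6,0,0,0,0],
    [-1,0,0,0,0],
    [-1,0,0,0,0],
    [-1,0,0,0,0],
    [-1,0,0,0,0],
  ],
)

```text
clock: 11.65
position: [0.5008, 0.1745, 0.1766]
ee_rot: [-2.03, -2.398, 0.0]
ft_force: [0.8, -1.2, 0.9]
width: 0.0916
finger_force: 0.0
```

```bash
python3 - <<'E'
from h import *
w=arm.read_camera('wrist')[...,::-1];a=arm.read_camera('scene')[...,::-1]
print(arm.read_state()['clock'])
cv2.imwrite('pics/r.png',np.hstack([cv2.resize(w[90:290,200:440],(480,400),interpolation=cv2.INTER_CUBIC),cv2.resize(a[140:290,200:320],(320,400),interpolation=cv2.INTER_CUBIC)]))
E
```

```text
11.75
```

View pics/r.png

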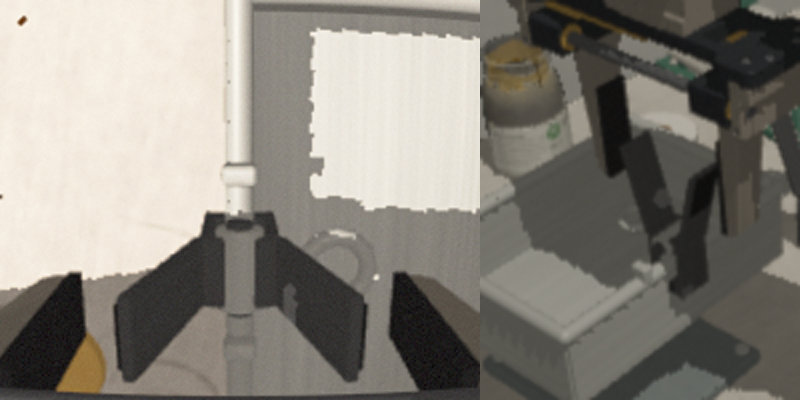

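```bash
python3 - <<'E'
from h import *
s=arm.read_state();R=Ro.from_rotvec(s['ee_rot']).as_matrix();p=np.array(s['position']);m=arm.camera_model('wrist')
for z,q in [(.211,(115,303)),(.211,(367,303)),(.145,(239,225)),(.145,(239,312)),(.145,(340,262))]:
    print(z,np.round(R.T@(onz('wrist',(200+q[0]/2,90+q[1]/2),z,m)-p)*1000,1))
E
```

```text
0.211 [ 14.2 -29.  -34.4]
0.211 [ 14.2  30.4 -34.4]
0.145 [17.   0.4 31.6]
0.145 [-14.2   0.4  31.6]
0.145 [ 4.  35.  31.6]
```

>>> drive_tool(
  targets=[
    [-1,0,0,-1,0],
    [-1,0,0,-3,0],
    [-1,0,0,-6,0],
    [-1,0,0,-10,0],
    [-1,0,0,-14,0],
    [-1,0,0,-14,0],
    [-1,0,0,-14,0],
  ],
)

```text
clock: 12.62
position: [0.5004, 0.1744, 0.3164]
ee_rot: [-2.029, -2.398, 0.0]
ft_force: [-1.0, 0.8, -0.6]
width: 0.0915
finger_force: 0.0
```

```bash
python3 - <<'E'
from h import *
w=arm.read_camera('wrist')[...,::-1];a=arm.read_camera('scene')[...,::-1]
print(arm.read_state()['clock'])
cv2.imwrite('pics/f.png',np.hstack([cv2.resize(w[90:290,200:440],(480,400),interpolation=cv2.INTER_CUBIC),cv2.resize(a[140:290,200:320],(320,400),interpolation=cv2.INTER_CUBIC)]))
E
```

```text
12.725
```

View pics/f.png

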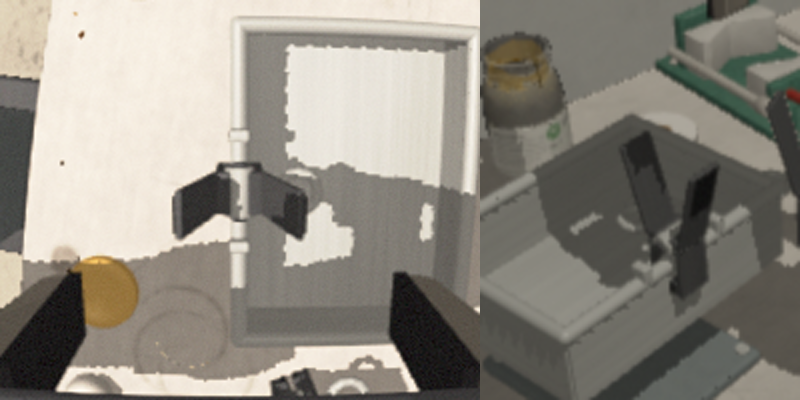

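The clamp sits upright at about (240,190), between the lugs at (240,135) and (240,247), with its ring inside the pan. The handle span measured about 60 mm against 62 mm at rest, so the jaws are closed on the wall. A bite on the bead would give about 52 mm.

```bash
python3 -c "
from bench import arm
print(arm.hand_in())"
```

```text
the job is handed in; nothing more can be done
None
```

The clamp is clipped upright on the pan's near rim between the two lugs, ring over the inside and jaws closed below the bead as far as the pictures show; I handed it in at about 12.7 s, and no verdict came back.

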